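# Walk the heating block round to its fence

## Robot

A 6-joint arm with a two-finger parallel gripper is mounted at the origin on a cart in front of the work surface, level with it; the furniture and walls round the work are solid. World frame = base frame: x ahead of the robot, y to its left, z up, the work surface at z = 0. Lengths are in mm, angles in rad, forces in N, time in s.
With the tool pointing down it reaches from about 275 to 1000 mm from the base axis. Payload 8.4 kg.
Tool frame: the origin (TCP) lies between the finger pads; the fingertips stand 22 mm ahead of it and the grasp point (between the pads) lies 3 mm ahead of it (finger_overhang is the distance from the TCP to the fingertips, in mm); z points along the fingers, y is the direction in which the jaws open and shut (so a half turn about z gives the same grasp; the last joint's range is limited). The gripper opens to 85 mm and grips with 20 to 120 N. Pads are 22 mm wide; open, the fingers measure 114 mm over their backs; the gripper's body (76 mm by 85 mm) begins 54 mm behind the grasp point. The pads swing forward as they close: fully open they stand 13 mm farther back than shut.
Start: joints at [1.277, 0.353, 1.633, -0, 1.155, -0.002], TCP at [179.796, 598.583, 253.281] pointing down, gripper open.
Joint ranges: [-2.63, 2.63], [-0.92, 2.1], [0.06, 2.66], [-1.3, 4.44], [0, 2.69], [-3.02, 3.02]. Speed limits (rad/s): [2.22, 2.22, 2.79, 3.14, 3.14, 3.14].

## Interface

Orientations are given as [roll, pitch, yaw] about the fixed x, y, z axes, in that order (R = Rz(yaw) Ry(pitch) Rx(roll)).
In Python, from bench import move_ptp, move_linear, move_j, gripper_to, wait, inverse_kinematics, sense, grab_frame, Unreachable, finish_job, boxes_of, outline_of, finger_overhang gives the robot as it stands. The module is installed in compiled form; this text tells all that it offers. Calls block until the motion is done:
- move_ptp(position, orientation): joint-space move of the TCP to a pose.
- move_linear(position, max_speed=150, rotation=None, force_limit=None): straight line of the TCP; rotation=None keeps the orientation; max_speed is the mean speed in mm/s. With force_limit (N) it stops when the force on the tool has changed by that much, and returns True; else False.
- move_j(angles): joint-space move.
- gripper_to(opening, strength=None): opening from 0.0 (shut) to 1.0 (fully open); strength is the grip in N (None keeps the last); returns when the fingers have stopped.
- wait(seconds).
- inverse_kinematics(position, orientation): joint angles nearest the present ones, or None.
- sense(): the state.
- grab_frame(name): name is "scene" or "top" or "wrist"; returns a dict with "frame" (420x560x3 uint8, red, green, blue), "range_z" (420x560 float32, mm along the optical axis (not along the pixel's ray), 0 where there is no reading), "vfov" (degrees; the focal length in pixels is half the picture's height over the tangent of half this angle, whatever the lens; pixels are square), "cx", "cy" (the principal point, pixels), "R" (3x3) and "t" (3): a world point X has camera coordinates R X + t; the wrist camera has in their place "mount" (4x4, takes a point from camera to tool coordinates, whose origin is the TCP and whose axes are the flange's). Camera axes: x right, y down, z forward; pixel columns grow to the right and rows downward; lengths in mm; the calibration is good to about 2 mm. A picture is of the moment at which its call begins: read the wrist's pose just before it.
A pose or a line that the arm cannot do raises Unreachable and nothing moves.
- finish_job(): hands the job in, once; it reports no verdict.
Trained networks look in a picture, given as the dict that the camera call returned (one of the last four; its "shot" number tells which), for a name from the list of things; names that differ only in an ending like _2 or _b are one class to them, and where a whole thing is asked for, a point or a joint stands for the part that bears it (a point fixed in the world has none). Each returns a list of dicts, best first, with "conf" (0 to 1); they miss things now and then, are a little off and sometimes report something else, mostly with a low value. They report only what shows in the picture. A call takes as long as a camera call. They do not tell look-alikes from the thing itself.
- boxes_of(label, picture): "box" ([centre column, centre row, width, height] in pixels, round what is visible of it).
- outline_of(label, picture): "region" (420x560 bool, what is visible of it) and "box" ([centre column, centre row, width, height] in pixels, round what is visible of it).
The state is a dict: "time": time; "qpos": joint angles; "dq": joint speeds; "joint_efforts": joint torques, N m; "tcp_pos": TCP position; "orientation": TCP orientation; "ft_force": force on the tool from outside, world axes, zero at the start; "torque": the same for the moment, N m; "finger_gap": opening from 0.0 (shut) to 1.0 (fully open).
Only numpy, scipy, OpenCV 4.12 (cv2) and the standard library are available. Lean on these libraries where they do the work, as an engineer would, in place of code of your own. Each camera call takes 0.05 s, during which the arm holds its last target. There are 200 camera calls.

## Task

The heavy aluminium heating block on the bench stands skewed to the low steel locating fence. With your fingertips, walk it round by pushing at its corners until one of its two long sides (either one) is parallel to the fence, while the block is still a centimetre or two clear of it; then push it gently up until that long side lies flush on the fence, with the whole side on the fence's length, and leave it there. Only push it: never lift or tip it, never knock it along fast, and leave the other things on the bench where they are.

Things in the scene. Friction and masses are not known exactly. Their poses are not given: they have to be found in the camera images.
- block: loose aluminium block, 6 x 4 tube wells on top; 88 mm along x, 130 mm along y, 36 mm high, upright flat sides; 0.7 to 0.95 kg, dry friction (pushing takes up to 15 N). Origin: centre of underside, z up; alike after half a turn. It bears on its corners: a push square to a long side 50 mm off its middle moves the centre about 9 cm per radian turned (15 cm at a short side's end).
- fence: low straight steel strip fixed to the bench, 260 mm long along its y axis, 30 mm high; origin: middle of the length of its upright working face, at bench level. The working face is the plane x = 0 of its frame and looks to its own -x, roughly towards the robot, where the block stands; the strip is 10 mm thick and its 5 mm high screwed foot reaches to x = +30 mm. When the block is flush its origin is 44 mm from this plane.
- petri: flat white petri dish, 60 mm across, 15 mm high, beside the fence's right end; bystander; origin: centre of underside
- tape: roll of beige tape lying flat, 52 mm across, 19 mm high, beside the fence's left end; bystander; origin: centre of underside
- can: small round can with a flat lid, 43 mm across, 62 mm high, to the left of the block; bystander; origin: centre of underside
- pen: white marker pen with a coloured cap, 128 mm long, 12 mm thick, lying to the right of the block; bystander; origin: under its middle, long axis is its y axis
Not all that is in view belongs to the job. What is shaped like the block but green is not meant.

How it is judged:
By the outcome, as a careful person would: the job done as asked, in the order asked, and still so for the second after the job is handed in, with the robot touching nothing.
It also fails if it takes over 67 s, if anything falls off the work surface, if the arm or the gripper's body presses on something with over 40 N, if the wrist force passes 120 N, or if a joint passes its speed limit or range.

## Working session

There is one attempt and no reset: what is moved stays moved. The work goes in short steps, each a Python script; the robot and the scene stay as the last script left them, time stands still between calls to the robot, and variables do not carry over. Pictures are saved under pics/ and viewed, about 8 in all and at most 12, crops included, and the job is handed in when it is done.

```bash
mkdir -p pics
cat > h.py <<'E'
import numpy as np, cv2
from bench import *
def cloud(p):
    H,W=p["range_z"].shape; f=H/2/np.tan(np.radians(p["vfov"])/2)
    v,u=np.mgrid[:H,:W]; z=p["range_z"]
    c=np.stack([(u-p["cx"])/f*z,(v-p["cy"])/f*z,z],-1)
    return (c-p["t"])@p["R"]   # R^T (c-t)
def save(n,im): cv2.imwrite("pics/"+n+".png",cv2.cvtColor(im,cv2.COLOR_RGB2BGR))
E
python3 - <<'E'
from h import *
a=grab_frame("top"); b=grab_frame("scene")
save("top0",a["frame"]); save("scene0",b["frame"])
print(sense()["time"])
for p in (a,b):
    X=cloud(p)
    for n in ["block","fence","petri","tape","can","pen"]:
        for o in outline_of(n,p)[:2]:
            m=o["region"]&(p["range_z"]>0); q=X[m]
            if len(q)==0: continue
            print(n,round(o["conf"],2),np.round(o["box"]),np.round(np.median(q,0)),np.round(q.min(0)),np.round(q.max(0)))
print(sense()["time"])
E
```

```text
0.1
block 0.8 [256. 217.  47.  60.] [524.  79.  36.] [458.  31.  -3.] [589. 133.  41.]
block 0.74 [176. 270.  66.  52.] [414. 266.  35.] [362. 198.  -4.] [465. 337.  42.]
fence 0.84 [267. 157. 110.  20.] [674.  53.  11.] [646. -73.  -2.] [706. 186.  35.]
petri 0.69 [364. 189.  27.  21.] [ 589. -174.   15.] [ 563. -205.    7.] [ 618. -145.   21.]
tape 0.8 [160. 178.  22.  24.] [628. 301.  18.] [603. 277.  -3.] [654. 329.  23.]
can 0.94 [145. 205.  24.  21.] [555. 325.  60.] [535. 310.  -3.] [585. 359.  67.]
can 0.65 [161. 178.  21.  22.] [629. 303.  18.] [603. 277.  -3.] [655. 336.  23.]
pen 0.66 [377. 245.  60.   8.] [ 461. -198.   10.] [ 453. -261.   -1.] [ 470. -133.   18.]
block 0.97 [185. 174.  62.  48.] [406. 249.  34.] [359. 195.  -3.] [466. 344.  39.]
block 0.64 [261. 199.  64.  56.] [515.  65.  33.] [453.  27.  -3.] [616. 164.  39.]
fence 0.95 [322. 185.  64.  73.] [663.  35.  20.] [644. -76.  -3.] [713. 207.  33.]
petri 0.59 [355. 258.  30.  25.] [ 585. -181.   14.] [ 557. -207.   -3.] [ 618. -147.   18.]
tape 0.62 [248. 141.  20.  17.] [625. 295.  14.] [601. 274.  -3.] [651. 326.  22.]
can 0.7 [221. 137.  24.  27.] [550. 317.  43.] [534. 307.  -0.] [573. 350.  64.]
pen 0.58 [314. 297.  41.  51.] [ 458. -202.    9.] [ 451. -263.   -3.] [ 473. -128.   14.]
0.7
```

View pics/top0.png

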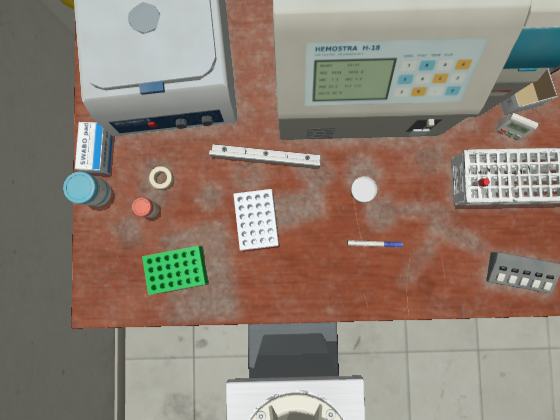

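View pics/scene0.png

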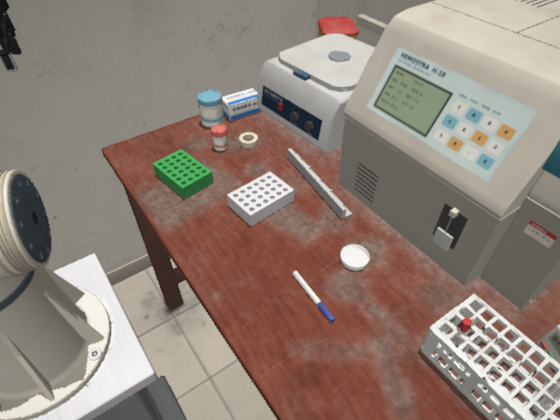

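The top view shows the white block at about (256,219), its long axis nearly square to the fence running (210,150)–(320,160). The green look-alike is at (175,270), the can at (145,207), the tape at (160,178), the dish at (364,189) and the pen at (377,244). Next I'll measure the block and fence accurately.

```bash
cat >> h.py <<'E'
def block_pose(p,c=(524,80),rad=110,L=None):
    """top-face rectangle: centre, long-axis angle (mod pi)"""
    X=cloud(p); d=np.hypot(X[...,0]-c[0],X[...,1]-c[1])
    f=p["frame"].astype(int)
    m=(p["range_z"]>0)&(d<rad)&(X[...,2]>29)&(X[...,2]<44)&(f.max(2)-f.min(2)<60)
    if L is not None: m&=(X[...,0]-L[0][0])*L[1][0]+(X[...,1]-L[0][1])*L[1][1]<-5
    n,lab,st,_=cv2.connectedComponentsWithStats(cv2.morphologyEx(m.astype(np.uint8),cv2.MORPH_CLOSE,np.ones((3,3))))
    k=1+np.argmax(st[1:,4]); q=X[(lab==k)&m]
    (cx,cy),(w,h),a=cv2.minAreaRect(q[:,:2].astype(np.float32))
    a=np.radians(a)
    if h>w: a+=np.pi/2; w,h=h,w
    return np.array([cx,cy]),a%np.pi,(w,h),q[:,2].mean(),len(q)
E
python3 - <<'E'
from h import *
for n in("top","scene"):
    p=grab_frame(n); print(n,p["R"].round(2).tolist(),(-p["R"].T@p["t"]).round(),p["vfov"])
    c,a,s,z,k=block_pose(p); print(c.round(1),np.degrees(a).round(1),np.round(s,1),z.round(1),k)
    X=cloud(p); m=(X[...,2]>25)&(X[...,2]<40)&(p["range_z"]>0)&(X[...,0]>630)&(X[...,0]<720)&(X[...,1]>-90)&(X[...,1]<210)
    n_,lab,st,_=cv2.connectedComponentsWithStats(m.astype(np.uint8)); k=1+np.argmax(st[1:,4]); q=X[lab==k]
    r=cv2.minAreaRect(q[:,:2].astype(np.float32)); print("fence",np.round(cv2.boxPoints(r)).tolist(),r,q[:,2].mean(),len(q))
    m=(X[...,2]>8)&(p["range_z"]>0)&(X[...,0]>680)&(X[...,0]<900)&(abs(X[...,1]-50)<150); print("behind",X[m][:,0].min(), X[m].max(0))
E
```

```text
top [[-0.03, -1.0, -0.0], [-1.0, 0.03, -0.07], [0.07, 0.0, -1.0]] [464.   5. 950.] 55.330871748165826
[523.9  79.9] 5.5 [130.   88.3] 36.1 1704
fence [[645.0, -70.0], [656.0, -72.0], [689.0, 185.0], [678.0, 186.0]] ((667.11328125, 57.353355407714844), (258.6551208496094, 11.324350357055664), 82.63944244384766) 29.849478810422884 499
behind 680.0453842023117 [899.84187918 199.95508155 397.49007195]
scene [[0.82, -0.58, 0.0], [-0.41, -0.58, -0.7], [0.41, 0.57, -0.71]] [ 152. -519.  678.] 54.576373054402936
[522.7  78.7] 5.5 [132.   92.4] 34.5 1401
fence [[643.0, -73.0], [656.0, -75.0], [689.0, 183.0], [676.0, 184.0]] ((666.0826416015625, 54.80644989013672), (259.8718566894531, 12.448304176330566), 82.69967651367188) 28.665597966967805 337
behind 680.2330550525464 [899.99923848 199.99805913 398.93287287]
```

```bash
cat >> h.py <<'E'
TH=np.radians(82.65); N=np.array([np.sin(TH),-np.cos(TH)]); T=np.array([np.cos(TH),np.sin(TH)]); FM=np.array([661.0,57.0])
ax=lambda th:(np.array([np.cos(th),np.sin(th)]),np.array([np.sin(th),-np.cos(th)]))
rpy=lambda th:[np.pi,0,th-np.pi/2]
def push_turn(C,th,th1,side,lever=50,z=30,k=90.,speed=40,off=55,step=6):
    """side=+1: push on the r side at its +u end; -1: on the -r side at its -u end. Both turn it CCW."""
    C=np.array(C,float)
    F=lambda C,th:C+side*(lever*ax(th)[0]+off*ax(th)[1])
    s=F(C,th)+side*30*ax(th)[1]
    move_ptp([*s,130],rpy(th)); move_linear([*s,z],150)
    move_linear([*(F(C,th)+side*4*ax(th)[1]),z],80)
    n=max(1,int(np.ceil(np.degrees(th1-th)/step)))
    d=(th1-th)/n
    for i in range(n):
        C=C-side*k*d*ax(th+d/2)[1]; th+=d
        move_linear([*F(C,th),z],speed,rotation=rpy(th))
        print(np.degrees(th).round(),C.round(),sense()["ft_force"].round(1))
    e=F(C,th)+side*30*ax(th)[1]
    move_linear([*e,z],150); move_linear([*e,130],200)
def look(c,rad=110,n="top"):
    p=grab_frame(n); r=block_pose(p,c,rad,(FM,N)); C,a=r[0],r[1]
    print("t",sense()["time"],"C",C.round(1),"th",np.degrees(a).round(1),np.round(r[2],1),r[3].round(1),r[4],"centre dist",(-(C-FM)@N).round(1),"along",((C-FM)@T).round(1))
    return p,C,a
E
python3 - <<'E'
from h import *
print(sense()["orientation"],finger_overhang() if callable(finger_overhang) else finger_overhang)
for th in (5,30,60,82):
  for P in ([570,20,130],[480,100,30],[560,60,30]): print(th,inverse_kinematics(P,rpy(np.radians(th))) is not None,inverse_kinematics(P,rpy(np.radians(th+180))) is not None)
gripper_to(0.0); print(finger_overhang() if callable(finger_overhang) else finger_overhang)
push_turn((523.5,79.5),np.radians(5.5),np.radians(28),+1)
p,C,a=look((530,90)); save("t1",p["frame"])
E
```

```text
[-3.14156101e+00  6.90724743e-07  2.84982525e+00] 22.0
5 False True
5 False True
5 False True
30 True True
30 True True
30 True True
60 True True
60 True True
60 True True
82 True True
82 True True
82 True True
22.0Traceback (most recent call last):
  File "<stdin>", line 6, in <module>
  File "h.py", line 29, in push_turn
    move_ptp([*s,130],rpy(th)); move_linear([*s,z],150)
    ~~~~~~~~^^^^^^^^^^^^^^^^^^
bench.Unreachable: the arm cannot take that pose within its joint ranges
```

```bash
sed -i 's/th-np.pi\/2\]/th+np.pi\/2]/' h.py
python3 - <<'E'
from h import *
push_turn((523.5,79.5),np.radians(5.5),np.radians(28),+1)
p,C,a=look((530,90)); save("t1",p["frame"])
E
```

```text
11.0 [522.  88.] [-0.1  0.1 -0.4]
17.0 [520.  97.] [-0.1  0.8 -0.2]
22.0 [517. 105.] [ 0.5 -0.1 -0.1]
28.0 [513. 113.] [0.4 0.1 0.2]
t 8.6667 C [546.4 128.5] th 126.4 [85.3 50.2] 36.0 372 centre dist 122.8 along 56.3
```

View pics/t1.png

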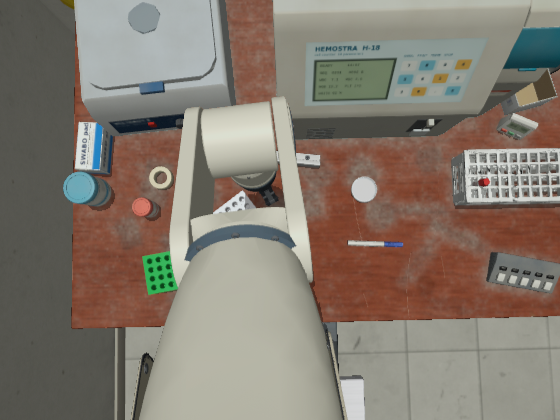

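The arm hides the block from the top camera, with only a corner showing near (232,207), so I'll try the scene camera.

Run:
```python
from h import *
p,C,a=look((520,110),n="scene"); save("s1",p["frame"])
```

```text
t 8.7167 C [511.6 104.4] th 36.0 [133.9  90.4] 34.5 1353 centre dist 154.2 along 27.9
```

View pics/s1.png

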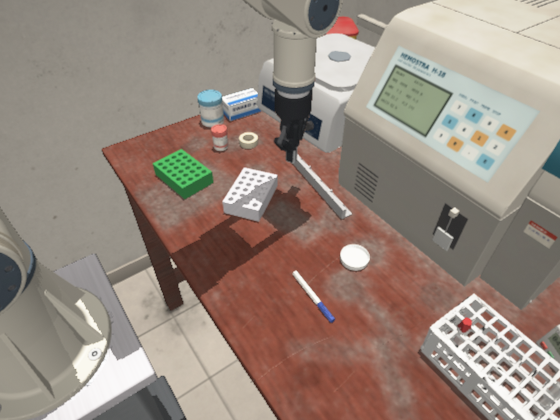

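The scene camera sees the whole block, at about (250,193). It has turned to 36°. Now I'll push at the opposite corner.

Run:
```python
from h import *
push_turn((512.7,105.5),np.radians(36),np.radians(70),-1,k=60)
p,C,a=look((540,85),n="scene"); save("s2",p["frame"])
```

```text
42.0 [516. 101.] [-3.1  2.1  2.3]
47.0 [521.  97.] [-3.5  1.1  0.7]
53.0 [525.  93.] [-1.3 -0.9 -0.5]
59.0 [530.  90.] [-2.5  0.4 -0.2]
64.0 [535.  87.] [-3.1 -0.5  0. ]
70.0 [541.  84.] [-2.8 -1.1  0.1]
t 14.6583 C [538.2  86.9] th 74.1 [132.7  89.1] 34.4 1344 centre dist 125.6 along 13.9
```

View pics/s2.png

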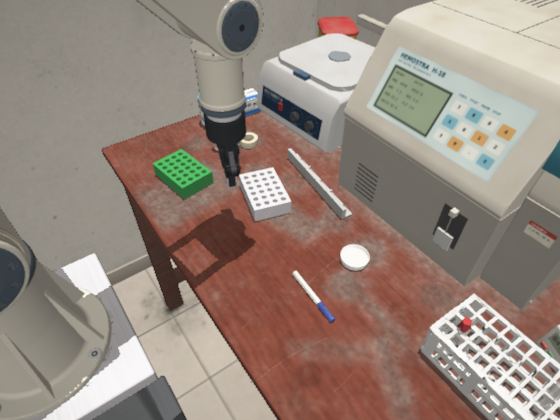

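The block now stands at 74°, at about (265,193) in the scene picture, well clear of the fence. Next I'll open the gripper and push with both fingertips square to the fence. That should bring the block parallel, stopping about 18 mm short.

```bash
cat >> h.py <<'E'
def tool(d,al,z): return [*(FM-d*N+al*T),z]   # d: tool distance from the fence face
E
python3 - <<'E'
from h import *
al=13.5; R=rpy(TH)
gripper_to(1.0)
move_ptp(tool(215,al,130),R); move_linear(tool(215,al,26),120,force_limit=15)
move_linear(tool(188,al,26),80)
for d in (170,150,135,118):
    print(move_linear(tool(d,al,26),35,force_limit=40),sense()["ft_force"].round(1))
wait(.2)
move_linear(tool(160,al,26),120); 
p,C,a=look((590,78),n="scene"); save("s3",p["frame"])
X=cloud(p); m=(X[...,2]>24)&(X[...,2]<36)&(p["range_z"]>0)&(abs((X[...,:2]-FM)@N)<14)&(abs((X[...,:2]-FM)@T)<135)
r=cv2.minAreaRect(X[m][:,:2].astype(np.float32)); print("fence",r)
E
```

```text
False [-4.9 -3.4 -0.3]
False [-3.3  0.2 -2.3]
False [-0.7  0.3 -1.3]
False [-2.8  0.3 -2.2]
t 20.575 C [601.   84.9] th 82.3 [134.3  90. ] 34.4 1227 centre dist 63.1 along 20.0
fence ((665.2868041992188, 54.16242980957031), (257.8592834472656, 11.620975494384766), 82.87908172607422)
```

View pics/s3.png

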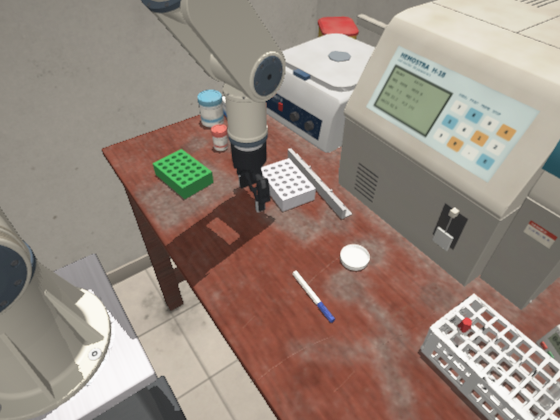

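It is parallel, at 82.3° against 82.7° for the fence, and about 18 mm clear; the gap shows near (298,175). Now the gentle final push, then a light press at the middle to seat it.

Run:
```python
from h import *
al=20; R=rpy(TH)
move_linear(tool(124,al,26),80)
print(move_linear(tool(100,al,26),18,force_limit=30),sense()["ft_force"].round(1))
print(move_linear(tool(92,al,26),10,force_limit=30),sense()["ft_force"].round(1),-(sense()["tcp_pos"][:2]-FM)@N)
move_linear(tool(130,al,40),100); gripper_to(0.0)
move_linear(tool(130,al,30),100); move_linear(tool(105,al,30),60)
print(move_linear(tool(92,al,30),10,force_limit=28),sense()["ft_force"].round(1),-(sense()["tcp_pos"][:2]-FM)@N)
move_linear(tool(140,al,30),100); move_linear(tool(140,al,170),200)
s=sense(); 
p,C,a=look((612,78),n="scene"); save("s4",cv2.resize(p["frame"][120:240,220:380],(800,600),interpolation=cv2.INTER_CUBIC))
```

```text
False [-12.5   2.2   8.9]
False [-20.1   4.4  16.7] 97.91741402423307
True [-0.3 -0.1  0.6] 98.38290385306883
t 28.4333 C [617.1  82.5] th 82.7 [134.1  83.5] 34.4 1160 centre dist 46.8 along 19.7
```

View pics/s4.png

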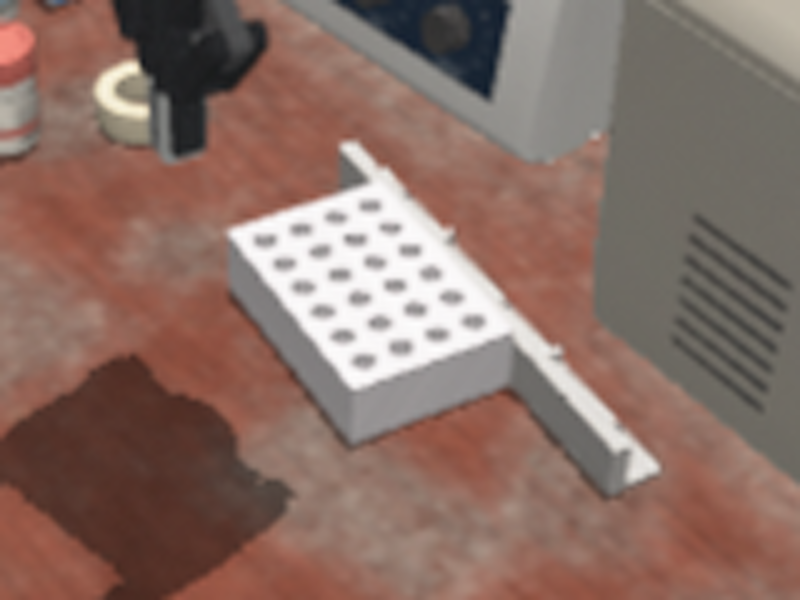

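The block lies against the fence with no visible gap along its top edge, and the push stalled at the expected distance. I'll move the arm aside, check from the top, and hand in.

Run:
```python
from h import *
move_j([1.277,0.353,1.633,0,1.155,-0.002])
p=grab_frame("top"); X=cloud(p); q=X[(p["range_z"]>0)&(X[...,2]>33.5)&(X[...,2]<40)]
q=q[np.hypot(*(q[:,:2]-[617,82]).T)<95][:,:2]
A=(q-FM)@N; B=(q-FM)@T
print("block n range",np.percentile(A,[0.5,99.5]),"t range",B.min(),B.max())
e=[(b,A[abs(B-b)<4].min(),A[abs(B-b)<4].max()) for b in range(-35,80,8)]; e=np.array(e)
print("near edge angle deg",np.degrees(np.polyfit(e[:,0],e[:,1],1)[0]),e[:,1].round(1),"far",np.degrees(np.polyfit(e[:,0],e[:,2],1)[0]),e[:,2].round(1))
for n in ["petri","tape","can","pen"]:
    o=outline_of(n,p)
    if o: print(n,np.median(X[o[0]["region"]&(p["range_z"]>0)],0).round())
save("top9",cv2.resize(p["frame"][120:270,130:330],(800,600)))
print(sense()["time"])
```

```text
block n range [-86.32285325   1.20590176] t range -43.617828299505796 87.21304161126389
near edge angle deg 0.08428229775759215 [-86.5 -86.1 -86.5 -86.5 -85.9 -86.3 -85.1 -85.7 -86.4 -85.1 -86.3 -86.5
 -85.6 -86.1 -86.8] far 0.20672664891819661 [-0.4  1.4  0.9 -0.3  1.4  8.3 -0.1  1.1  1.   0.8  1.1  0.9  1.6  3.3
  0.1]
petri [ 589. -174.   15.]
tape [631. 303.  18.]
can [555. 326.  60.]
pen [ 461. -195.   10.]
30.8917
```

View pics/top9.png

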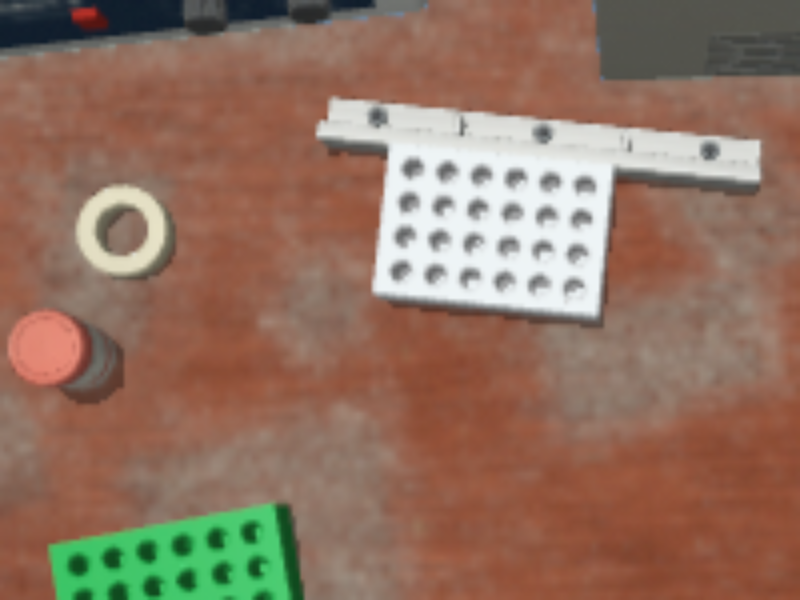

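From the top the block lies flush on the fence, its edge running from (388,148) to (612,170). It is well within the fence's length, and the bystanders are where they were.

```bash
python3 -c "
from bench import *
finish_job()"
```

```text
the job is handed in; nothing more can be done
```

The block's long side now lies flush on the fence, and the job is handed in at about 31 s of robot time.

**What I did:**
- I turned the block from 5.5° to 36° by pushing at its far right corner, then to 74° at its near left corner, using closed fingertips.
- I pushed it square to the fence with both fingertips open. This brought it parallel (82.3° against 82.7° for the fence) while still about 18 mm clear.
- I then pushed it up at 10–18 mm/s until it stalled, and pressed lightly at the middle with a 28 N limit to seat it.

**Last checks:**
- **Flush:** seen from the top, the block's near edge is parallel to the fence to about 0.1°, with no visible gap. The arm's stall position matches contact to within about 1 mm.
- **On the fence's length:** the side spans about −44 to +87 mm of the fence's ±130 mm.
- **Bystanders:** the petri dish, tape, can and pen were found within 3 mm of where they began, which is about the detection error.
- **Robot:** the arm was parked clear of everything.

**Disagreements:**
- **Scene camera:** its last centre distance read 46.8 mm instead of 44 mm. My filter cuts off the block's edge at the fence, so I did not rely on that figure.
- **Top camera:** it put the block's fence side about 1 mm past the face, within the 2 mm calibration.
- **Turn pushes:** the block turned more per push than the text suggested, about 5 cm of travel per radian rather than 9.
- **Vertical force:** at the stall the wrist also read about 17 N upward, which I did not look into. The block's top height read the same before and after.

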